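# Pin the swing-out dish tray to its hinge bracket

## Task

Slide the dish tray's eye into the blue fork of the hinge bracket until it gently meets the back of the fork, then put the red-headed hinge pin down through both fork knuckles and the eye and press it past its spring catch until its collar is fully home on the fork. Feel your way and never force anything, leave the pin and tray released, and leave the black-headed stud and everything else on the bench alone.

Things in the scene. Friction and masses are not known exactly. Their poses are not given: they have to be found in the camera images.
- bracket: Fixed hinge bracket: steel base plate 4 mm thick, 64 mm wide, x -12 to +100 mm, with a blue fork 40 mm wide. Origin at bench height on the fork's mid-slot bore axis; x points the way the tray's eye goes in, z up. The fork is clamped up to 15 mm either way along x and this offset is NOT measured: the true bore axis is at y = 0, x between -15 and +15 mm; find it by feel or sight. It is firm.
- slot_gap (a point): Mid-slot point (not moving with the fork's offset) at the middle of the gap between the fork's knuckles, 28 mm above the bench. Gap open 20 to 36 mm high. Behind it a flat back wall, 11.5 mm behind the true bore axis: with the eye against it, the eye's hole is in line with the bores. Both knuckles reach 14 mm in front (-x) of the bore. Over 25 N of tray on bracket is forcing.
- slot_top (a point): Mid-slot point (not moving with the fork's offset) at the height of the fork's top face, 48 mm above the bench. Upper knuckle 36 to 48 mm high, lower 4 to 20 mm; vertical bores 11.5 mm wide through both.
- slot_catch (a point): Mid-slot point at the height of the spring catch inside the lower knuckle, 16 mm above the bench: two sprung brass balls, along y, with 5 mm between them. The pin's nose rests on them with its collar about 13 mm above the fork; pushing past takes about 5 to 8 N, then it snaps down home. More than 25 N of pin on bracket is forcing.
- tray_eye (a point): Centre of the hole in the tray's eye (ring 24 mm outside, flat-sided, hole 13 mm, 10 mm thick, 22 to 32 mm above the bench). Axes are the tray's: x from the fin towards the eye, z up. Slides into the fork gap.
- tray_fin (a point): Centre of the tray's black grip fin, 50 mm above the bench: 40 mm long along the tray's x, 12 mm thick along y, from the tray's upper face (32 mm high) up to 68 mm. The eye is 65 mm ahead along +x. The loose tray (0.3 kg; grey foot 44 mm wide reaching 27 mm ahead of the fin's centre; 80 mm round dish holder centred 62 mm behind it) stands on the bench and is slid along it, not lifted.
- pin_grip (a point): Centre of the steel hinge pin's red round head, 16 mm across, 30 mm tall; z along the pin, up. Collar 22 mm across, 6 mm thick, its underside 22 mm below this point; then a 10 mm shank 43 mm long with a 3 mm tapered nose (6 mm at the tip) and a waist. 45 g. It starts upright, hanging by the collar in a 15 mm hole of the white rack (56 x 120 mm, 52 mm high; holes 64 mm apart).
- pin_collar (a point): Middle of the underside of the pin's collar; 48 mm above the bench when the pin is home in the fork.
- pin_tip (a point): Middle of the pin's tip, 43 mm below the collar's underside.
- stud_grip (a point): Centre of the black round head of a short, thick brass stud in the rack's other hole (which hole is which varies). Not needed: leave it alone.
- dropper: White dropper bottle, 34 mm wide, 75 mm tall, origin at its foot. Leave alone.
- jar: Amber jar, 56 mm wide, 65 mm tall, origin at its foot. Leave alone.
- dishes: Stack of three Petri dishes, 90 mm wide, 45 mm tall, origin at its foot. Leave alone.
- vial: Small glass vial with red cap, 26 mm wide, 55 mm tall, origin at its foot. Leave alone.
- slidebox: Cardboard slide box, 80 x 50 x 30 mm, origin under its centre. Leave alone.
- spatula: Blue spatula, 160 mm long, lying flat. Leave alone.

How it is judged:
On the way, in this order (a step that is already met when the one before it is completed fails the run):
1. the tray's eye is in the fork gap, within 19 mm of mid-slot along x and 3.5 mm of the bore line sideways (x of tray_eye in the frame of bracket between -0.019 and 0.019 m and y of tray_eye in the frame of bracket between -0.0035 and 0.0035 m and height (world z) of tray_eye below 0.032 m), for 0.2 s.
2. the pin's nose is down through the upper knuckle and in the tray's eye (height (world z) of pin_tip below 0.03 m and horizontal distance between pin_tip and tray_eye below 0.005 m), for 0.1 s.
At the end, for the whole second after the job is handed in: Pin upright (0.1 rad) through fork and eye, collar underside less than 50.5 mm above the bench (2.5 mm from home); pin and eye in line within 4 mm; eye in the fork gap, within 19 mm of mid-slot along x and 3.5 mm sideways, level within 0.1 rad; pin and tray released (all of step 1 and height (world z) of pin_collar between 0.045 and 0.0505 m and horizontal distance between each of pin_collar, pin_tip and tray_eye below 0.004 m and angle between each of pin_grip, tray_eye's own z axis and vertical below 0.1 rad); the robot touches nothing.
It fails at once if the tray is forced against the bracket with more than 25 N (contact force between tray and bracket above 25 N).
It fails at once if the pin is forced in the bracket: their contact forces add up to more than 40 N (the squeeze of the catch is about 13 N of it) (contact force between pin and bracket above 40 N).
It fails at once if the stud is taken out of the rack or disturbed by more than 25 mm (distance of stud_grip from where it was at the start of the episode above 0.025 m).
It fails at once if any of the dropper bottle, jar, dish stack, vial, slide box or spatula is moved by more than 25 mm (distance of any of dropper, jar, dishes, vial, slidebox, spatula from where it was at the start of the episode above 0.025 m).
It also fails if it takes over 72 s, if anything falls off the work surface, if the arm or the gripper's body presses on something with over 40 N, if the wrist force passes 120 N, or if a joint passes its speed limit or range.

## Robot

A 6-joint arm with a two-finger parallel gripper is mounted at the origin on the work surface. World frame = base frame: x ahead of the robot, y to its left, z up, the work surface at z = 0. Lengths are in m, angles in rad, forces in N, time in s.
With the tool pointing down it reaches from about 0.375 to 0.975 m from the base axis. Payload 3.8 kg.
Tool frame: the origin (TCP) lies at the very end of the fingers, on their centre line; the grasp point (between the pads) lies 19 mm behind it; z points along the fingers, y is the direction in which the jaws open and shut (so a half turn about z gives the same grasp; the last joint's range is limited). The gripper opens to 85 mm and grips with 20 to 120 N. Pads are 22 mm wide; open, the fingers measure 114 mm over their backs; the gripper's body (76 mm by 85 mm) begins 54 mm behind the grasp point. The pads swing forward as they close: fully open they stand 13 mm farther back than shut.
Start: joints at [1.089, 0.264, 1.604, -0, 1.274, -0.037], TCP at [0.29, 0.609, 0.231] pointing down, gripper open.
Joint ranges: [-2.63, 2.63], [-0.94, 2.18], [0.31, 2.57], [-1.31, 4.45], [0, 2.66], [-2.55, 2.55]. Speed limits (rad/s): [2.57, 2.57, 3.14, 3.14, 3.14, 3.14].

## Interface

Orientations are given as a unit quaternion [w, x, y, z].
In Python, from rig import manip, imaging gives the robot as it stands.
- The arm moves only by the shell command python3 -m inch 'ROWS'. ROWS is text: rows parted by semicolons, each of 7 numbers parted by spaces: the turn, a rotation vector about the tool's x, y, z normalised to -1 to 1, where 1 is 90 degrees, then the shift along the tool's x, y, z normalised to -1 to 1, where 1 is 300 mm, then the finger opening in mm, from 0 to 85.4. A call has 1 to 8 rows; each row shifts and turns the commanded pose from where the row before left it, along the tool's axes as they then stand; what a row does not reach is not made up. A row lasts 1/12 s, in which the tool goes at most 41.7 mm and 7.16 degrees, less where a joint would pass 70% of its speed; a pose out of reach is approached as far as the arm can. A call with a number of a shift or a turn outside -1 to 1 is refused whole. A call with a gripper value outside its range is refused whole. The fingers move at their own pace and stop on an object; the grip force is fixed at half the most. Time passes only in rows, so rows that do not move let the fingers close. It gives the time, the measured TCP pose, the force and the opening at its end, in the units of the state.
- manip.state(): the state, without advancing time (a new reading comes with each control period).
- imaging.read_camera(name): name is "scene" or "top"; returns a dict with "img" (480x640x3 uint8, blue, green, red), "depth" (480x640 float32, m along the optical axis (not along the pixel's ray), 0 where there is no reading), "K" (3x3 intrinsics, pixels), "R" (3x3) and "t" (3): a world point X has camera coordinates R X + t. Camera axes: x right, y down, z forward; pixel columns grow to the right and rows downward; lengths in m; the calibration is good to about 2 mm. A picture is of the moment at which its call begins.
- manip.job_done(): hands the job in, once; it reports no verdict.
The state is a dict: "clock": time; "joints": joint angles; "qd": joint speeds; "effort": joint torques, N m; "eef_pos": TCP position; "ee_rot": TCP orientation; "wrist_force": force on the tool from outside, world axes, zero at the start; "ft_torque": the same for the moment, N m; "grip_width": finger opening in m.
Only numpy, scipy, OpenCV 4.12 (cv2) and the standard library are available. Lean on these libraries where they do the work, as an engineer would, in place of code of your own. Each camera call takes 0.05 s, during which the arm holds its last target. There are 200 camera calls.

## Working session

There is one attempt and no reset: what is moved stays moved. The work goes in short steps, Python scripts to look and compute and a shell command to move; the robot and the scene stay as the last step left them, time stands still between calls to the robot, and variables do not carry over. Pictures are saved under pics/ and viewed, about 8 in all and at most 12, crops included, and the job is handed in when it is done.

```bash
mkdir -p pics; ls; python3 - <<'E'
from rig import manip, imaging
import cv2, numpy as np
print(manip.state())
for n in("scene","top"):
    c=imaging.read_camera(n); cv2.imwrite(f"pics/{n}0.png",c["img"]); np.savez(f"{n}0.npz",**c)
    print(n,c["K"].tolist(),c["R"].round(4).tolist(),c["t"].round(4).tolist())
E
```

```text
pics
{'clock': 0.0, 'joints': array([ 1.08909824e+00,  2.64789822e-01,  1.60533414e+00, -1.29014720e-05,
        1.27371344e+00, -3.68768481e-02]), 'qd': array([ 4.99581368e-04, -3.39501460e-04,  9.99319530e-05,  1.13559066e-03,
       -1.55213632e-03,  6.25343794e-04]), 'effort': array([-2.05198769e-03, -5.15106797e+01, -3.67314613e+01, -3.86487536e-04,
        1.28998450e-02, -1.81850532e-05]), 'eef_pos': array([0.29010966, 0.60868326, 0.22995885]), 'ee_rot': array([-2.81808031e-04,  2.20579517e-01,  9.75368349e-01, -1.08643854e-03]), 'wrist_force': array([ 0.16828066, -0.46631161,  0.65926785]), 'ft_torque': array([ 0.0297396 ,  0.07421693, -0.00851066]), 'grip_width': 0.0851371974389889}
scene [[541.6212108206219, 0.0, 323.36349955593744], [0.0, 541.6212108206219, 239.93041128270596], [0.0, 0.0, 1.0]] [[-0.487, 0.8734, 0.0029], [0.6798, 0.3811, -0.6266], [-0.5484, -0.3032, -0.7793]] [0.2113, -0.346, 1.5108]
top [[556.4859152027252, 0.0, 320.00764334707407], [0.0, 556.4859152027252, 235.5806656849705], [0.0, 0.0, 1.0]] [[-0.0288, -0.9996, 0.0007], [-0.9824, 0.0281, -0.1844], [0.1843, -0.006, -0.9828]] [0.0557, 0.5731, 1.2912]
```

View pics/top0.png

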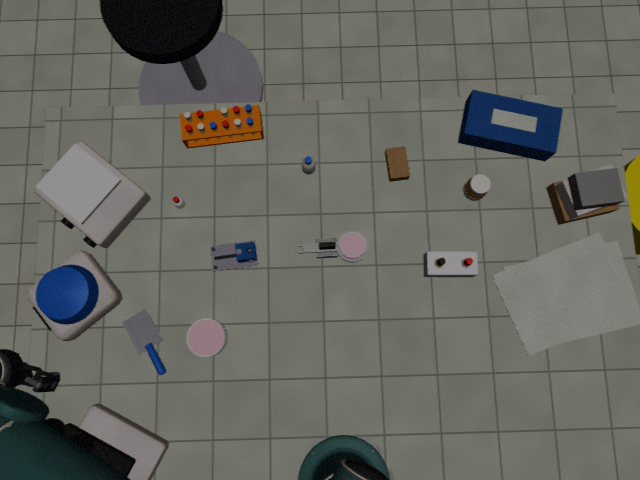

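View pics/scene0.png

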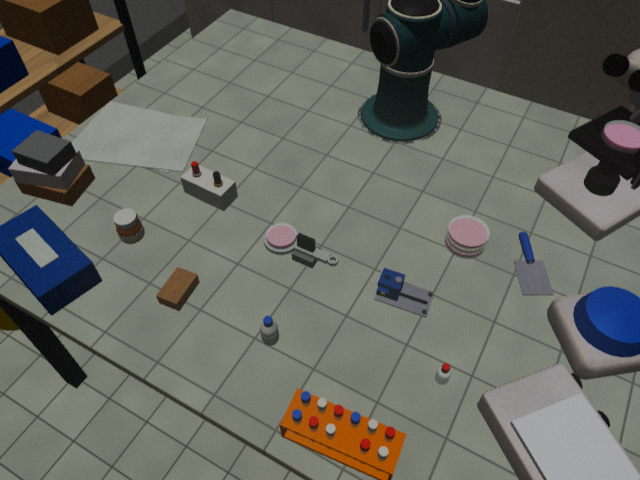

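```bash
cat > h.py <<'E'
import numpy as np, cv2
from rig import manip, imaging
def ray(c,u,v,z):
    "world point on plane height z seen at pixel u,v"
    K,R,t=c["K"],c["R"],c["t"]
    d=R.T@np.linalg.inv(K)@np.array([u,v,1.]); o=-R.T@t
    return o+d*(z-o[2])/d[2]
def proj(c,X):
    p=c["K"]@(c["R"]@np.asarray(X)+c["t"]); return p[:2]/p[2]
def tri(c1,p1,c2,p2):
    P=[c["K"]@np.c_[c["R"],c["t"]] for c in(c1,c2)]
    X=cv2.triangulatePoints(P[0],P[1],np.array(p1,float).reshape(2,1),np.array(p2,float).reshape(2,1)).ravel()
    return X[:3]/X[3]
E
python3 - <<'E'
from h import *
t=dict(np.load("top0.npz"));s=dict(np.load("scene0.npz"))
up=lambda i,x,y,w,h,k:cv2.resize(i[y:y+h,x:x+w],None,fx=k,fy=k,interpolation=cv2.INTER_CUBIC)
a=up(t["img"],205,225,200,50,4); b=up(s["img"],255,215,200,105,4)[:,:800]
cv2.imwrite("pics/crop0.png",np.vstack([a,b])[:600])
def masks(c,box,name,f):
    x,y,w,h=box; hsv=cv2.cvtColor(c["img"],cv2.COLOR_BGR2HSV)[y:y+h,x:x+w]
    m=f(hsv).astype(np.uint8); n,l,st,ce=cv2.connectedComponentsWithStats(m)
    for i in range(1,n):
        if st[i,4]>15:
            print(name,(st[i]+[x,y,0,0,0]).tolist(),(ce[i]+[x,y]).round(1), cv2.minAreaRect(np.argwhere(l==i)[:,::-1].astype(np.float32)+np.float32([x,y])))
blue=lambda h:(abs(h[...,0].astype(int)-112)<14)&(h[...,1]>140)
red=lambda h:((h[...,0]<8)|(h[...,0]>172))&(h[...,1]>150)&(h[...,2]>60)
blk=lambda h:(h[...,2]<50)
masks(t,(205,230,60,50),"forkT",blue);masks(s,(370,260,70,60),"forkS",blue)
masks(t,(420,245,65,40),"pinT",red);masks(s,(175,155,70,55),"pinS",red)
masks(t,(420,245,65,40),"studT",blk);masks(s,(175,155,70,55),"studS",blk)
masks(t,(290,230,50,30),"finT",blk);masks(s,(290,225,50,50),"finS",blk)
pink=lambda h:((h[...,0]<12)|(h[...,0]>165))&(h[...,1]>40)&(h[...,2]>100)
masks(t,(335,228,40,40),"dishT",pink);masks(s,(255,215,50,50),"dishS",pink)
E
```

```text
forkT [235, 242, 22, 20, 304] [245.9 251.7] ((245.28463745117188, 251.77694702148438), (18.233104705810547, 19.473453521728516), 82.87498474121094)
forkS [379, 269, 25, 20, 263] [390.3 278.5] ((391.204345703125, 278.4379577636719), (22.04242706298828, 15.378437995910645), 19.98310661315918)
forkS [378, 286, 11, 8, 48] [383.2 289.4] ((383.0411376953125, 289.3904113769531), (11.118908882141113, 4.68164587020874), 20.556045532226562)
pinT [466, 258, 6, 7, 32] [468.7 260.8] ((468.5, 261.0), (6.0, 5.0), 90.0)
pinS [191, 161, 7, 6, 24] [194.  163.5] ((194.00001525878906, 163.50001525878906), (4.919349670410156, 4.472135543823242), 26.56505012512207)
studT [424, 254, 49, 23, 115] [436.6 270.4] ((448.0, 265.0), (48.0, 22.0), 0.0)
studT [437, 258, 8, 8, 44] [440.5 261.5] ((440.5000305175781, 261.5), (5.656853675842285, 7.071067810058594), 45.0)
studS [213, 172, 8, 12, 69] [216.6 177.6] ((216.64707946777344, 177.58824157714844), (11.641709327697754, 5.820855140686035), 75.96376037597656)
finT [319, 242, 16, 8, 107] [326.7 245.3] ((326.51763916015625, 245.2294158935547), (6.672595977783203, 15.415998458862305), 85.60128784179688)
finT [317, 256, 20, 2, 23] [326.7 256.6] ((326.5, 256.5), (1.0, 19.0), 90.0)
finS [297, 234, 18, 18, 227] [305.6 242.4] ((305.5344543457031, 242.41378784179688), (20.6121826171875, 12.255891799926758), 21.801406860351562)
finS [292, 255, 25, 13, 105] [303.9 261.1] ((303.3357849121094, 261.31927490234375), (24.50179100036621, 8.567058563232422), 9.865806579589844)
dishT [341, 234, 23, 19, 133] [350.5 241. ] ((350.8630065917969, 241.30137634277344), (14.513101577758789, 22.237817764282227), 69.44395446777344)
dishS [268, 226, 27, 21, 442] [281.  235.9] ((281.0, 236.0), (20.0, 26.0), 90.0)
```

View pics/crop0.png

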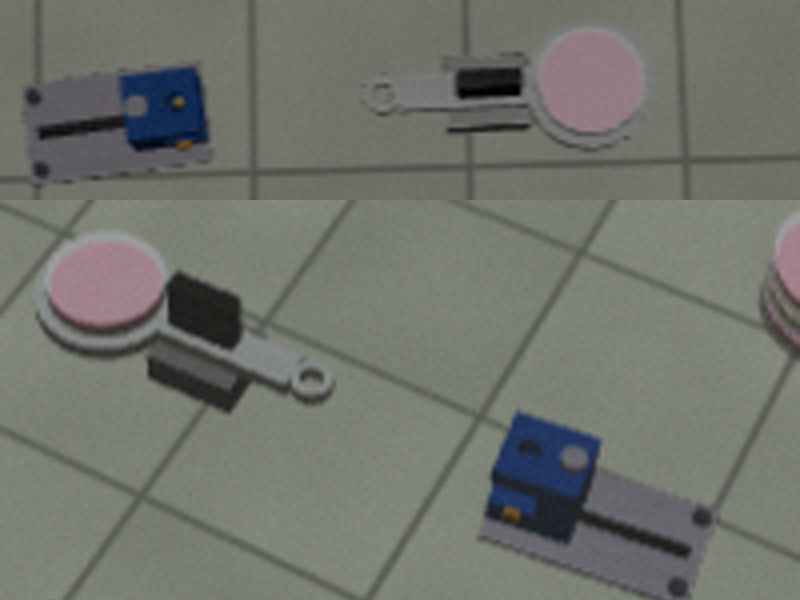

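```bash
python3 - <<'E'
from h import *
t=dict(np.load("top0.npz"));s=dict(np.load("scene0.npz"))
q=-.375
P=dict(bore=((205+178/4+q,225+102/4+q),(255+530/4+q,215+248/4+q),.048),
 disc=((205+134/4+q,225+105/4+q),(255+574/4+q,215+257/4+q),.048),
 eye=((205+381/4+q,225+94/4+q),(255+312/4+q,215+179/4+q),.032),
 bl1=((205+33/4+q,225+97/4+q),(255+703/4+q,215+316/4+q),.004),
 bl2=((205+41/4+q,225+170/4+q),(255+678/4+q,215+387/4+q),.004),
 forktop=((205+161/4+q,225+107/4+q),(255+546/4+q,215+256/4+q),.048),
 pin=((468.7,260.8),(194.6,163.6),.08),stud=((440.5,261.5),(216.6,177.6),.08),
 dish=((205+590/4+q,225+79/4+q),(281,236),.03))
for k,(a,b,z) in P.items():
    print(k,ray(t,*a,z).round(4),ray(s,*b,z).round(4),tri(t,a,s,b).round(4))
# fin top: four corners in top image
for n,(u,v) in dict(f1=(457,68),f2=(522,66),f3=(522,95),f4=(457,98)).items():
    print(n,ray(t,205+u/4+q,225+v/4+q,.068).round(4))
d=t["depth"]; 
for k in P: u,v=P[k][0]; print(k,d[int(round(v)),int(round(u))], end=' ')
# fin top by depth
def cloud(c,x,y,w,h):
    vv,uu=np.mgrid[y:y+h,x:x+w]; z=c["depth"][y:y+h,x:x+w]
    r=np.stack([uu,vv,np.ones_like(uu)],-1)@np.linalg.inv(c["K"]).T*z[...,None]
    return ((r-c["t"])@c["R"])[z>0]
for c,b,lo,hi,nm in((t,(310,235,30,20),.06,.075,'fin'),(s,(290,225,35,40),.06,.075,'fin'),(t,(230,238,32,30),.042,.055,'fork'),(s,(372,262,40,40),.042,.055,'fork'),
   (t,(455,250,25,20),.068,.12,'pinhead'),(s,(185,155,18,16),.068,.12,'pinhead'),(t,(425,240,60,40),.045,.058,'rack'),(s,(175,155,70,60),.045,.058,'rack')):
    p=cloud(c,*b); p=p[(p[:,2]>lo)&(p[:,2]<hi)]
    r=cv2.minAreaRect((p[:,:2]*1000).astype(np.float32)); print(nm,len(p),np.median(p[:,2]).round(4),p[:,2].max().round(4),p.mean(0).round(4),np.round(r[0],1),np.round(r[1],1),round(r[2],1))
E
```

```text
bore [0.5446 0.2112 0.048 ] [0.5452 0.2116 0.048 ] [0.5447 0.2114 0.0472]
disc [0.5435 0.2378 0.048 ] [0.5393 0.2336 0.048 ] [0.543  0.2358 0.054 ]
eye [0.5486 0.0892 0.032 ] [0.5505 0.0876 0.032 ] [0.5493 0.0882 0.0309]
bl1 [0.5576 0.307  0.004 ] [0.5103 0.2999 0.004 ] [0.5476 0.3014 0.0554]
bl2 [0.5116 0.3018 0.004 ] [0.557 0.305 0.004] [ 0.5207  0.3055 -0.0482]
forktop [0.5419 0.2215 0.048 ] [0.5457 0.2208 0.048 ] [0.5428 0.2211 0.0443]
pin [ 0.4992 -0.3078  0.08  ] [ 0.4943 -0.3128  0.08  ] [ 0.4988 -0.3068  0.0863]
stud [ 0.4994 -0.2415  0.08  ] [ 0.5068 -0.2402  0.08  ] [ 0.5011 -0.2442  0.0728]
dish [ 0.5546 -0.039   0.03  ] [ 0.5483 -0.0437  0.03  ] [ 0.5535 -0.0391  0.0382]
f1 [0.5571 0.0424 0.068 ]
f2 [0.5572 0.0037 0.068 ]
f3 [0.5397 0.0042 0.068 ]
f4 [0.539  0.0429 0.068 ]
bore 1.3704207 disc 1.3349788 eye 1.3904183 bl1 1.3858671 bl2 1.3713154 forktop 1.3359259 pin 1.2996765 stud 1.3024607 dish 1.3464626 fin 90 0.0681 0.075 [0.5499 0.0227 0.068 ] [549.9  23.1] [12.7 38.3] 0.2
fin 122 0.0687 0.0732 [0.5533 0.0233 0.0676] [552.9  22.4] [14.3 40.2] 2.2
fork 300 0.0489 0.0549 [0.5434 0.2211 0.0488] [543.5 221. ] [40.6 47.5] 8.4
fork 383 0.0488 0.0549 [0.5466 0.2209 0.0488] [545.1 220.8] [43.3 45.4] 6.6
pinhead 50 0.0863 0.0919 [ 0.4975 -0.3063  0.0839] [ 498.1 -307.4] [15.1 13.7] 34.5
pinhead 66 0.085 0.0938 [ 0.502  -0.3058  0.0834] [ 500.5 -308.8] [17.5 15. ] 89.9
rack 1020 0.0528 0.058 [ 0.4988 -0.2742  0.0527] [ 499.9 -276.1] [122.2  56.6] 88.3
rack 794 0.0534 0.0579 [ 0.5062 -0.2708  0.0531] [ 500.8 -275.5] [123.4  59.7] 88.0
```

```bash
cat > go.py <<'E'
import sys; from h import *
from scipy.spatial.transform import Rotation as Ro
# go.py x y z yaw(deg of tool y): prints turn needed, then shift (tool axes after the turn), in row units
x,y,z,yaw=map(float,sys.argv[1:]); s=manip.state(); q=s["ee_rot"]
R0=Ro.from_quat([q[1],q[2],q[3],q[0]]); a=np.radians(yaw); c,sn=np.cos(a),np.sin(a)
R1=Ro.from_matrix([[-sn,c,0],[c,sn,0],[0,0,-1]])
print("turn",((R0.inv()*R1).as_rotvec()/(np.pi/2)).round(4),"shift",(R1.inv().apply(np.array([x,y,z])-s["eef_pos"])/.3).round(4),"|",s["clock"].round(2),s["eef_pos"].round(4),"F",s["wrist_force"].round(1),s["joints"].round(2))
E
python3 -m inch '0 0 0.0778 0 0 0 45;0 0 0.0778 0 0 0 45;0 0 0.0778 0 0 0 45;0 0 0.0778 0 0 0 45;0 0 0.0778 0 0 0 45;0 0 0.0778 0 0 0 45;0 0 0.0778 0 0 0 45;0 0 0.0778 0 0 0 45'
python3 -m inch '0 0 0.0778 0 0 0 45;0 0 0 -0.123 0.051 0 45;0 0 0 -0.123 0.051 0 45;0 0 0 -0.123 0.051 0 45;0 0 0 -0.123 0.051 0 45;0 0 0 -0.123 0.051 0 45;0 0 0 -0.123 0.051 0 45;0 0 0 -0.123 0.051 0 45'
python3 go.py .551 .023 .1 1.5
```

```text
clock: 0.77
eef_pos: [0.2902, 0.6089, 0.2305]
ee_rot: [0.0, 0.655, 0.756, -0.001]
wrist_force: [-0.2, 0.1, 1.2]
grip_width: 0.0449
clock: 1.43
eef_pos: [0.4043, 0.3519, 0.2308]
ee_rot: [0.0, 0.698, 0.716, -0.0]
wrist_force: [0.7, 0.3, 0.7]
grip_width: 0.0447Traceback (most recent call last):
  File "go.py", line 7, in <module>
    print("turn",((R0.inv()*R1).as_rotvec()/(np.pi/2)).round(4),"shift",(R1.inv().apply(np.array([x,y,z])-s["eef_pos"])/.3).round(4),"|",s["clock"].round(2),s["eef_pos"].round(4),"F",s["wrist_force"].round(1),s["joints"].round(2))
                                                                                                                                         ^^^^^^^^^^^^^^^^
AttributeError: 'float' object has no attribute 'round'
```

```bash
sed -i 's/s\["clock"\].round(2)/round(s["clock"],2)/' go.py
python3 -m inch '0 0 0 -0.123 0.051 0 45;0 0 0 -0.123 0.051 0 45;0 0 0 -0.123 0.051 0 45;0 0 0 -0.123 0.051 0 45;0 0 0 -0.123 0.051 0 45;0 0 0 -0.123 0.051 0.05 45;0 0 0 -0.123 0.051 0.1 45;0 0 0 -0.123 0.051 0.1 45'
python3 -m inch '0 0 0 0 0 0 45;0 0 0 0 0 0 45;0 0 0 0 0 0 45'
python3 go.py .551 .023 .04 1.5
```

```text
clock: 2.1
eef_pos: [0.5298, 0.073, 0.1669]
ee_rot: [0.001, 0.698, 0.716, 0.001]
wrist_force: [1.3, 0.2, -1.0]
grip_width: 0.0454
clock: 2.35
eef_pos: [0.5282, 0.0751, 0.1664]
ee_rot: [-0.001, 0.698, 0.716, -0.0]
wrist_force: [-0.2, -0.6, 0.1]
grip_width: 0.0449
turn [-0.0007 -0.0003 -0.0007] shift [-0.1756  0.0713  0.4212] | 2.35 [0.5282 0.0751 0.1664] F [-0.2 -0.6  0.1] [0.09 0.05 1.98 0.   1.12 0.07]
```

```bash

python3 -m inch '0 0 0 -0.088 0.036 0 45;0 0 0 -0.088 0.036 0 45;0 0 0 0 0 0.08 45;0 0 0 0 0 0.08 45;0 0 0 0 0 0.08 45;0 0 0 0 0 0.06 45;0 0 0 0 0 0.06 45;0 0 0 0 0 0.04 45'
python3 -m inch '0 0 0 0 0 0.02 45;0 0 0 0 0 0 45;0 0 0 0 0 0 45'
python3 go.py .551 .023 .04 1.5
```

```text
clock: 3.02
eef_pos: [0.5514, 0.0245, 0.0462]
ee_rot: [-0.0, 0.697, 0.717, 0.0]
wrist_force: [0.6, 1.3, 0.3]
grip_width: 0.045
clock: 3.27
eef_pos: [0.5522, 0.0234, 0.0415]
ee_rot: [0.0, 0.697, 0.717, 0.0]
wrist_force: [-0.6, 0.5, -0.1]
grip_width: 0.0451
turn [ 0.0008 -0.      0.0006] shift [-0.0012 -0.004   0.0049] | 3.27 [0.5522 0.0234 0.0415] F [-0.6  0.5 -0.1] [-0.    0.23  2.03  0.    0.88 -0.03]
```

```bash

python3 -m inch '0 0 0 0 0 0 0;0 0 0 0 0 0 0;0 0 0 0 0 0 0;0 0 0 0 0 0 0;0 0 0 0 0 0 0;0 0 0 0 0 0 0;0 0 0 0 0 0 0;0 0 0 0 0 0 0'
python3 -m inch '0 0 -0.02 0 0 0 0;0 0 -0.02 0 0 0 0;0 0 -0.019 0 0 0 0;0 0 0 0 0 0 0;0 0 0 0 0 0 0'
python3 go.py .5597 .0873 .0415 6.8
```

```text
clock: 3.93
eef_pos: [0.5525, 0.0228, 0.0418]
ee_rot: [0.001, 0.698, 0.716, 0.001]
wrist_force: [-1.5, 1.4, 4.9]
grip_width: 0.0109
clock: 4.35
eef_pos: [0.5526, 0.0224, 0.0417]
ee_rot: [0.001, 0.664, 0.748, 0.001]
wrist_force: [-0.8, -0.7, 5.4]
grip_width: 0.011
turn [0.0014 0.0004 0.0001] shift [0.212  0.049  0.0008] | 4.35 [0.5526 0.0224 0.0417] F [-0.8 -0.7  5.4] [-0.    0.23  2.03 -0.    0.88 -0.12]
```

```bash

python3 -m inch '0 0 0 0.035 0.008 0 0;0 0 0 0.035 0.008 0 0;0 0 0 0.035 0.008 0 0;0 0 0 0.035 0.008 0 0;0 0 0 0.035 0.008 0 0;0 0 0 0.035 0.009 0 0;0 0 0 0 0 0 0;0 0 0 0 0 0 0'
python3 go.py .5597 .0873 .0415 6.8
python3 - <<'E'
from h import *
up=lambda i,x,y,w,h,k:cv2.resize(i[y:y+h,x:x+w],None,fx=k,fy=k,interpolation=cv2.INTER_CUBIC)
t=imaging.read_camera("top");s=imaging.read_camera("scene")
np.savez("top1.npz",**t);np.savez("scene1.npz",**s)
a=up(t["img"],205,225,100,50,8); b=up(s["img"],330,240,100,75,8)
cv2.imwrite("pics/c1.png",np.vstack([a[:250],b])[:]if 0 else cv2.resize(np.vstack([a,b]),(600,750))[:600])
cv2.imwrite("pics/c1.png",np.vstack([cv2.resize(a,(600,300)),cv2.resize(b,(600,450))[:300]]))
E
```

```text
clock: 5.02
eef_pos: [0.56, 0.0886, 0.0417]
ee_rot: [0.0, 0.664, 0.748, 0.002]
wrist_force: [-0.2, 3.1, 5.5]
grip_width: 0.011
turn [ 0.0019 -0.0009  0.0003] shift [-0.0042 -0.0016  0.0007] | 5.02 [0.56   0.0886 0.0417] F [-0.2  3.1  5.5] [ 0.11  0.25  2.    0.    0.88 -0.01]
```

View pics/c1.png

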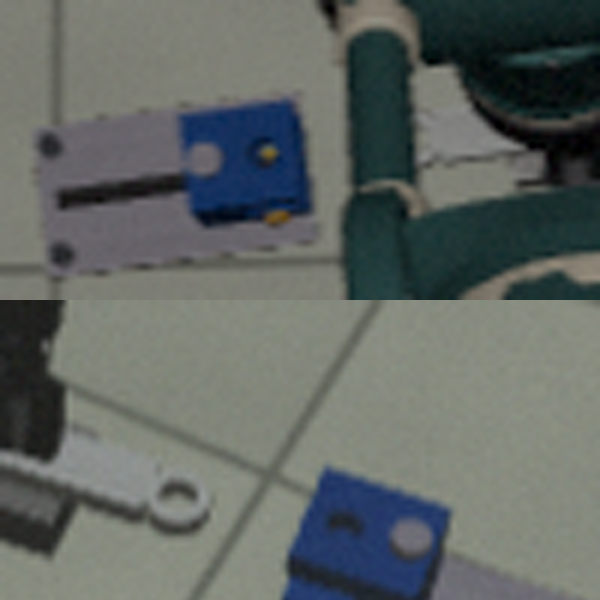

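```bash
python3 - <<'E'
from h import *
t=dict(np.load("top1.npz"));s=dict(np.load("scene1.npz"));q=-.42
e=ray(s,330+180/6+q,240+193/6+q,.032); b=ray(s,330+346/6+q,240+222/6+q,.048)
bt=ray(t,205+263/6+q,225+153/6+q,.048)
print(e.round(4),b.round(4),bt.round(4))
# long plate edges / fork edges: bolts & slot
bo=[ray(t,205+u/6+q,225+v/6+q,.004) for u,v in((51,145),(62,254))]; m=(bo[0]+bo[1])/2
sl=[ray(t,205+u/6+q,225+v/6+q,.004) for u,v in((60,199),(185,184))]
for n,d in(("bolt",np.array([-(bo[0]-bo[1])[1],(bo[0]-bo[1])[0]])),("slot",(sl[0]-sl[1])[:2]),("mid-bore",(m-bt)[:2])):
    print(n,np.degrees(np.arctan2(d[1],d[0])).round(2))
print("m",m.round(4), "slot",sl[0].round(4),sl[1].round(4))
st=manip.state(); fin=st["eef_pos"][:2]
for a in(6.0,6.8,7.5):
    a=np.radians(a);u=np.array([-np.sin(a),np.cos(a)]);n=np.array([-u[1],u[0]])
    pe=fin+.065*u
    print("eye from tool",pe.round(4),"scene eye err",((e[:2]-pe)@u).round(4),((e[:2]-pe)@n).round(4),"bore rel eye (scene)",((b-e)[:2]@u).round(4),((b-e)[:2]@n).round(4)," (tool,top bore)",((bt[:2]-pe)@u).round(4),((bt[:2]-pe)@n).round(4))
E
```

```text
[0.5513 0.1525 0.032 ] [0.545  0.2118 0.048 ] [0.5448 0.2129 0.048 ]
bolt 96.04
slot 95.3
mid-bore 96.11
m [0.535  0.3041 0.004 ] slot [0.5351 0.3026 0.004 ] [0.5399 0.2508 0.004 ]
eye from tool [0.5532 0.1531] scene eye err -0.0004 0.002 bore rel eye (scene) 0.0597 0.0  (tool,top bore) 0.0604 0.0022
eye from tool [0.5523 0.153 ] scene eye err -0.0004 0.0011 bore rel eye (scene) 0.0596 -0.0008  (tool,top bore) 0.0604 0.0004
eye from tool [0.5515 0.1529] scene eye err -0.0004 0.0003 bore rel eye (scene) 0.0596 -0.0015  (tool,top bore) 0.0604 -0.0011
```

```bash

python3 -m inch '0 0 0 0.03 0 0 0;0 0 0 0.03 0 0 0;0 0 0 0.03 0 0 0;0 0 0 0.03 0 0 0;0 0 0 0.03 0 0 0;0 0 0 0.01 0 0 0;0 0 0 0.005 0 0 0;0 0 0 0 0 0 0'
python3 -m inch '0 0 0 0.003 0 0 0;0 0 0 0.003 0 0 0;0 0 0 0.003 0 0 0;0 0 0 0 0 0 0'
python3 go.py .5449 .2114 .0415 6.8
```

```text
clock: 5.78
eef_pos: [0.554, 0.1363, 0.0418]
ee_rot: [0.001, 0.664, 0.748, 0.001]
wrist_force: [-0.3, -1.3, 6.3]
grip_width: 0.011
clock: 6.12
eef_pos: [0.5538, 0.1384, 0.0417]
ee_rot: [0.001, 0.664, 0.748, 0.001]
wrist_force: [0.6, -3.8, 6.5]
grip_width: 0.0109
turn [0.0016 0.0006 0.0003] shift [ 0.245  -0.0005  0.0008] | 6.12 [0.5538 0.1384 0.0417] F [ 0.6 -3.8  6.5] [ 0.2   0.26  1.99 -0.    0.89  0.08]
```

```bash

python3 -m inch '0 0 0 0.003 0 0 0;0 0 0 0.003 0 0 0;0 0 0 0.003 0 0 0;0 0 0 0.003 0 0 0;0 0 0 0 0 0 0'
python3 -m inch '0 0 0 0.003 0 0 0;0 0 0 0 0 0 0'
python3 -m inch '0 0 0 0.003 0 0 0;0 0 0 0 0 0 0'
python3 -c "
from rig import manip;print(manip.state()['effort'])"
```

```text
clock: 6.53
eef_pos: [0.5533, 0.1419, 0.0417]
ee_rot: [0.001, 0.664, 0.748, 0.001]
wrist_force: [-0.1, -3.7, 5.8]
grip_width: 0.0112
clock: 6.7
eef_pos: [0.5532, 0.1428, 0.0417]
ee_rot: [0.001, 0.664, 0.748, 0.001]
wrist_force: [-0.6, -2.8, 5.7]
grip_width: 0.0106
clock: 6.87
eef_pos: [0.5531, 0.1437, 0.0418]
ee_rot: [0.001, 0.664, 0.748, 0.001]
wrist_force: [0.2, -3.6, 6.5]
grip_width: 0.0108
[ 2.04023726e+00 -4.06859243e+01 -2.73732305e+01  8.59893076e-01
 -4.41728707e-02 -1.91501010e-02]
```

```bash

python3 -m inch '0 0 0 0.003 0 0 0;0 0 0 0 0 0 0' | grep -E "pos|force"
python3 -m inch '0 0 0 0.003 0 0 0;0 0 0 0 0 0 0'| grep -E "pos|force"
python3 -m inch '0 0 0 0.0017 0 0 0;0 0 0 0 0 0 0'| grep -E "pos|force"
```

```text
eef_pos: [0.553, 0.1446, 0.0418]
wrist_force: [-0.4, -3.5, 6.4]
eef_pos: [0.5529, 0.1455, 0.0418]
wrist_force: [-0.3, -3.1, 6.7]
eef_pos: [0.5529, 0.1459, 0.0418]
wrist_force: [0.1, -4.2, 6.2]
```

```bash

python3 -m inch '0 0 0 0.0017 0 0 0;0 0 0 0 0 0 0' | grep -E "pos|force"
python3 -m inch '0 0 0 0.0017 0 0 0;0 0 0 0 0 0 0'| grep -E "pos|force"
python3 -m inch '0 0 0 0.0017 0 0 0;0 0 0 0 0 0 0'| grep -E "pos|force"
```

```text
eef_pos: [0.5528, 0.1464, 0.0417]
wrist_force: [-0.4, -3.8, 6.3]
eef_pos: [0.5528, 0.147, 0.0417]
wrist_force: [0.0, -4.0, 5.8]
eef_pos: [0.5527, 0.1475, 0.0418]
wrist_force: [0.3, -3.8, 7.1]
```

```bash

python3 -m inch '0 0 0 0.0017 0 0 0;0 0 0 0 0 0 0' | grep -E "pos|force"
python3 -m inch '0 0 0 0.0017 0 0 0;0 0 0 0 0 0 0'| grep -E "pos|force"
python3 -m inch '0 0 0 0.0017 0 0 0;0 0 0 0 0 0 0'| grep -E "pos|force"
```

```text
eef_pos: [0.5527, 0.148, 0.0418]
wrist_force: [0.9, -3.1, 5.4]
eef_pos: [0.5527, 0.1482, 0.0418]
wrist_force: [0.2, -4.0, 5.7]
eef_pos: [0.5526, 0.1483, 0.0418]
wrist_force: [1.0, -5.7, 6.5]
```

```bash

python3 -m inch '0 0 0 0.0017 0 0 0;0 0 0 0 0 0 0;0 0 0 0 0 0 0' | grep -E "pos|force"
python3 -m inch '0 0 0 0.0017 0 0 0;0 0 0 0 0 0 0;0 0 0 0 0 0 0' | grep -E "pos|force"
```

```text
eef_pos: [0.5526, 0.1483, 0.0418]
wrist_force: [0.8, -7.3, 7.6]
eef_pos: [0.5526, 0.1483, 0.0418]
wrist_force: [1.3, -9.8, 6.3]
```

```bash

python3 -m inch '0 0 0 -0.0045 0 0 0;0 0 0 0 0 0 0' | grep -E "pos|force"
python3 -m inch '0 0 0 0 0 0 40;0 0 0 0 0 0 40;0 0 0 0 0 0 40;0 0 0 0 0 0 40;0 0 0 0 0 0 40' | grep -E "pos|force|wid"
python3 -m inch '0 0 0 0 0 -0.1 40;0 0 0 0 0 -0.12 40;0 0 0 0 0 -0.12 40;0 0 0 -0.12 0 -0.1 40;0 0 0 -0.12 0 -0.05 40;0 0 0 -0.13 0 0 40;0 0 0 -0.13 0 0 40;0 0 0 -0.13 0 0 40'
python3 go.py .4995 -.307 .15 0
python3 - <<'E'
from h import *
up=lambda i,x,y,w,h,k:cv2.resize(i[y:y+h,x:x+w],None,fx=k,fy=k,interpolation=cv2.INTER_CUBIC)
t=imaging.read_camera("top");s=imaging.read_camera("scene")
np.savez("top2.npz",**t);np.savez("scene2.npz",**s)
a=up(t["img"],205,230,100,45,7); b=up(s["img"],330,250,100,40,7)
cv2.imwrite("pics/c2.png",np.vstack([a,b]))
E
```

```text
eef_pos: [0.5526, 0.1482, 0.0417]
wrist_force: [-0.1, -4.8, 5.0]
eef_pos: [0.5507, 0.1494, 0.0401]
wrist_force: [-0.1, -0.2, -0.6]
grip_width: 0.0398
clock: 10.12
eef_pos: [0.5734, -0.0357, 0.1851]
ee_rot: [0.001, 0.663, 0.748, 0.001]
wrist_force: [0.6, 0.3, 0.1]
grip_width: 0.0403
turn [0.001  0.0001 0.0763] shift [-0.9042 -0.2463  0.1169] | 10.12 [ 0.5734 -0.0357  0.1851] F [0.6 0.3 0.1] [-0.11  0.11  1.87  0.    1.16 -0.23]
```

View pics/c2.png

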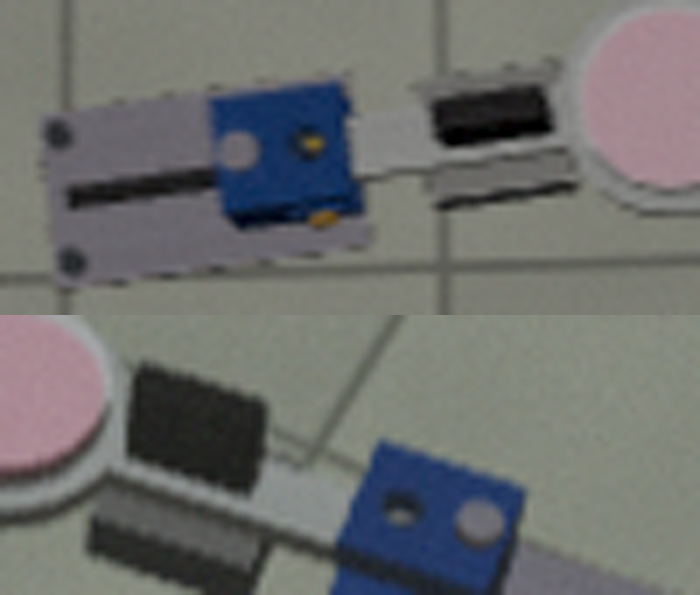

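```bash

python3 -m inch '0 0 0.076 -0.115 -0.031 0 40;0 0 0 -0.115 -0.031 0 40;0 0 0 -0.115 -0.031 0 40;0 0 0 -0.115 -0.031 0 40;0 0 0 -0.115 -0.031 0 40;0 0 0 -0.11 -0.031 0 40;0 0 0 -0.11 -0.031 0 40;0 0 0 -0.1 -0.03 0.1 40'
python3 -m inch '0 0 0 0 0 0 40;0 0 0 0 0 0 40;0 0 0 0 0 0 40' |grep clock
python3 go.py .4995 -.307 .058 0
python3 - <<'E'
from h import *
t=dict(np.load("top2.npz"));s=dict(np.load("scene2.npz"));q=-.43
a=(205+308/7+q,230+143/7+q); b=(330+401/7+q,250+(508-315)/7+q)
print("bore",ray(t,*a,.048).round(4),ray(s,*b,.048).round(4),tri(t,a,s,b).round(4))
def cloud(c,x,y,w,h):
    vv,uu=np.mgrid[y:y+h,x:x+w]; z=c["depth"][y:y+h,x:x+w]
    r=np.stack([uu,vv,np.ones_like(uu)],-1)@np.linalg.inv(c["K"]).T*z[...,None]
    return ((r-c["t"])@c["R"])[z>0]
P=[]
for c,bx in((t,(260,235,28,20)),(s,(345,255,30,22))):
    p=cloud(c,*bx);p=p[(p[:,2]>.06)&(p[:,2]<.076)]
    r=cv2.minAreaRect((p[:,:2]*1000).astype(np.float32)); print("fin",len(p),p.mean(0).round(4),r)
# fin corners in the top picture
for u,v in((432,100),(546,86),(552,132),(442,146)): print(ray(t,205+u/7+q,230+v/7+q,.068).round(4))
t1=imaging.read_camera("top")
hsv=cv2.cvtColor(t1["img"],cv2.COLOR_BGR2HSV); cv2.imwrite("pics/t3.png",t1["img"][200:330,400:520])
E
```

```text
clock: 10.88
eef_pos: [0.507, -0.3063, 0.1614]
ee_rot: [0.006, 0.707, 0.707, 0.001]
wrist_force: [1.4, -0.2, 1.1]
grip_width: 0.04
clock: 11.13
turn [-0.0005 -0.0009 -0.0005] shift [-0.0177 -0.013   0.3233] | 11.13 [ 0.5034 -0.3017  0.155 ] F [ 0.6 -0.4  0.6] [-0.58  0.16  1.88  0.    1.11 -0.58]
bore [0.545  0.2126 0.048 ] [0.5467 0.2117 0.048 ] [0.5454 0.2121 0.0467]
fin 93 [0.5507 0.1474 0.0684] ((551.144775390625, 147.33689880371094), (13.054308891296387, 39.56491470336914), 8.33070182800293)
fin 136 [0.5545 0.1486 0.0673] ((552.9114990234375, 147.69906616210938), (13.980390548706055, 39.225589752197266), 7.423904895782471)
[0.5553 0.1678 0.068 ]
[0.559 0.129 0.068]
[0.5431 0.1272 0.068 ]
[0.5393 0.1646 0.068 ]
```

```bash

python3 -m inch '0 0 0 -0.0177 -0.013 0 40;0 0 0 0 0 0.08 40;0 0 0 0 0 0.08 40;0 0 0 0 0 0.06 40;0 0 0 0 0 0.05 40;0 0 0 0 0 0.03 40;0 0 0 0 0 0.01 40;0 0 0 0 0 0 40'
python3 -m inch '0 0 0 0 0 0 40;0 0 0 0 0 0 40' |grep clock
python3 go.py .4995 -.307 .062 0
```

```text
clock: 11.85
eef_pos: [0.4996, -0.3074, 0.0623]
ee_rot: [-0.0, 0.707, 0.707, -0.0]
wrist_force: [0.1, -0.2, -0.3]
grip_width: 0.0402
clock: 12.02
turn [ 0.0014  0.001  -0.0002] shift [ 0.005  -0.0038  0.0067] | 12.02 [ 0.5006 -0.3085  0.064 ] F [ 0.8  0.4 -1.2] [-0.59  0.26  1.94 -0.    0.94 -0.59]
```

```bash

python3 -m inch '0 0 0 0 0 0 5;0 0 0 0 0 0 5;0 0 0 0 0 0 5;0 0 0 0 0 0 5;0 0 0 0 0 0 5;0 0 0 0 0 0 5;0 0 0 0 0 0 5;0 0 0 0 0 0 5'
python3 -m inch '0 0 0 0 0 -0.05 5;0 0 0 0 0 -0.08 5;0 0 0 0 0 -0.08 5;0 0 0 0 0 -0.08 5;0 0 0 0 0 0 5;0 0 0 0 0 0 5;0 0 0 0 0 0 5'
python3 go.py .4995 -.307 .062 0
python3 - <<'E'
from h import *
t=imaging.read_camera("top");s=imaging.read_camera("scene")
np.savez("top3.npz",**t);np.savez("scene3.npz",**s)
p=proj(s,manip.state()["eef_pos"]);print(p)
x,y=int(p[0])-35,int(p[1])-35
cv2.imwrite("pics/c3.png",cv2.resize(s["img"][y:y+75,x:x+75],None,fx=8,fy=8,interpolation=cv2.INTER_CUBIC));print(x,y)
E
```

```text
clock: 12.68
eef_pos: [0.5002, -0.3085, 0.0636]
ee_rot: [0.001, 0.707, 0.707, 0.0]
wrist_force: [0.5, 0.1, 6.1]
grip_width: 0.0137
clock: 13.27
eef_pos: [0.4989, -0.3075, 0.1484]
ee_rot: [-0.001, 0.707, 0.707, -0.0]
wrist_force: [-0.4, -0.3, -0.9]
grip_width: 0.0138
turn [-0.0007 -0.0005 -0.0004] shift [0.0017 0.0021 0.2882] | 13.27 [ 0.4989 -0.3075  0.1484] F [-0.4 -0.3 -0.9] [-0.59  0.16  1.88  0.    1.1  -0.59]
[190.10725535 143.42992078]
155 108
```

View pics/c3.png

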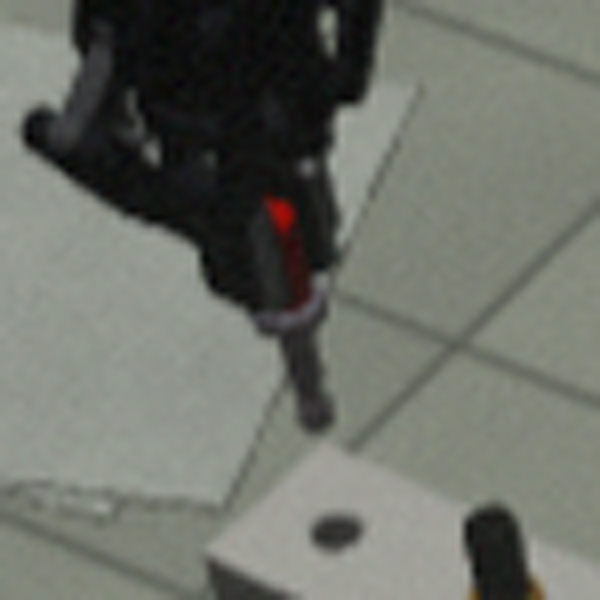

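```bash
python3 - <<'E'
from h import *
s=dict(np.load("scene3.npz"));q=-.44
f=lambda u,v:(155+u/8+q,108+v/8+q)
x,y,z=manip.state()["eef_pos"]
for n,h in(("tip",z-.0546),("collar",z-.0546+.043),("headtop",z-.0546+.080)):
    p=proj(s,[x,y,h]); print(n,h.round(4),((p-[155,108]-q)*8).round(0))
print("tip seen on plane",ray(s,*f(317,420),z-.0546).round(4),"collar",ray(s,*f(292,312),z-.0116).round(4))
E
```

```text
tip 0.0927 [320. 431.]
collar 0.1357 [292. 318.]
headtop 0.1727 [267. 217.]
tip seen on plane [ 0.495  -0.3106  0.0927] collar [ 0.4961 -0.3088  0.1357]
```

```bash

python3 -m inch '0 0 0 0.08 0.011 -0.03 5;0 0 0 0.11 0.011 0 5;0 0 0 0.11 0.011 0 5;0 0 0 0.11 0.011 0 5;0 0 0 0.11 0.011 0 5;0 0 0 0.11 0.011 0 5;0 0 0 0.11 0.011 0 5;0 0 0 0.11 0.011 0 5' | grep pos
python3 -m inch '0 0 0 0.11 0.011 0 5;0 0 0 0.11 0.011 0 5;0 0 0 0.11 0.011 0 5;0 0 0 0.11 0.011 0 5;0 0 0 0.11 0.011 0 5;0 0 0 0.11 0.011 0 5;0 0 0 0.11 0.011 0 5;0 0 0 0.11 0.011 0 5' | grep pos
python3 -m inch '0 0 0 0 0 0 5;0 0 0 0 0 0 5;0 0 0 0 0 0 5;0 0 0 0 0 0 5' | grep pos
python3 go.py .5455 .2124 .115 0
```

```text
eef_pos: [0.5248, -0.0512, 0.1567]
eef_pos: [0.5513, 0.2124, 0.1564]
eef_pos: [0.5519, 0.2099, 0.1573]
turn [-0.0013  0.0007 -0.0008] shift [ 0.0083 -0.0213  0.1411] | 15.03 [0.5519 0.2099 0.1573] F [-0.8 -0.6 -0.8] [ 0.32  0.16  1.87 -0.    1.11  0.32]
```

```bash

python3 -m inch '0 0 0 0.008 -0.021 0 5;0 0 0 0 0 0.07 5;0 0 0 0 0 0.05 5;0 0 0 0 0 0.02 5;0 0 0 0 0 0 5;0 0 0 0 0 0 5' | grep pos
python3 - <<'E'
from h import *
P=[]
for i in range(6):
    s=imaging.read_camera("scene"); P.append(manip.state()["eef_pos"])
print(np.array(P).round(4)); t=imaging.read_camera("top"); np.savez("scene4.npz",**s); np.savez("top4.npz",**t)
x,y,z=np.mean(P,0); q=-.44
for n,X in(("tip",[x,y,z-.0546]),("bore",[.5455,.2124,.048])): print(n,((proj(s,X)-[355,240]-q)*8).round(0))
cv2.imwrite("pics/c4.png",cv2.resize(s["img"][240:300,355:430],None,fx=8,fy=8,interpolation=cv2.INTER_CUBIC))
E
python3 go.py .5455 .2124 .115 0
```

```text
eef_pos: [0.546, 0.2128, 0.1164]
[[0.5467 0.2132 0.1172]
 [0.5471 0.2134 0.1176]
 [0.5472 0.2136 0.1178]
 [0.5472 0.2137 0.1178]
 [0.5471 0.2137 0.1176]
 [0.547  0.2137 0.1175]]
tip [270. 271.]
bore [263. 299.]
turn [ 0.0008 -0.0003 -0.0004] shift [-0.0041 -0.0044  0.0073] | 15.88 [0.5468 0.2136 0.1172] F [0.2 0.  1.3] [ 0.33  0.2   1.91 -0.    1.04  0.33]
```

View pics/c4.png

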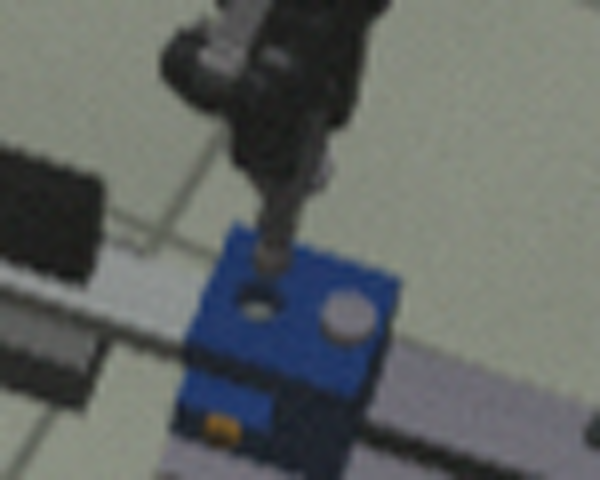

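```bash

python3 -m inch '0 0 0 -0.0045 -0.0045 0 5;0 0 0 0 0 0.013 5;0 0 0 0 0 0.013 5;0 0 0 0 0 0.013 5;0 0 0 0 0 0 5;0 0 0 0 0 0 5;0 0 0 0 0 0 5;0 0 0 0 0 0 5' | grep -E "pos|for"
python3 -m inch '0 0 0 0 0 0 5;0 0 0 0 0 0 5;0 0 0 0 0 0 5;0 0 0 0 0 0 5' | grep -E "pos|for"
python3 go.py .5455 .2121 .095 0
```

```text
eef_pos: [0.5451, 0.2122, 0.1048]
wrist_force: [0.3, -0.4, -0.7]
eef_pos: [0.545, 0.2121, 0.1049]
wrist_force: [-0.6, 0.4, 1.0]
turn [ 0.0001 -0.     -0.0004] shift [-0.0001  0.0015  0.0329] | 16.88 [0.545  0.2121 0.1049] F [-0.6  0.4  1. ] [ 0.33  0.21  1.92 -0.    1.01  0.33]
```

```bash

python3 -m inch '0 0 0 0 0.0012 0.005 5;0 0 0 0 0 0.005 5;0 0 0 0 0 0 5' | grep -E "pos|for"
python3 -m inch '0 0 0 0 0 0.005 5;0 0 0 0 0 0 5' | grep -E "pos|for"
python3 -m inch '0 0 0 0 0 0.005 5;0 0 0 0 0 0 5' | grep -E "pos|for"
```

```text
eef_pos: [0.5451, 0.212, 0.1013]
wrist_force: [-1.0, 0.1, -0.6]
eef_pos: [0.5451, 0.212, 0.0998]
wrist_force: [-0.3, -0.0, -1.3]
eef_pos: [0.5452, 0.2121, 0.0984]
wrist_force: [-1.0, -0.5, -0.7]
```

```bash

python3 -m inch '0 0 0 0 0 0.007 5;0 0 0 0 0 0.007 5;0 0 0 0 0 0 5' | grep -E "pos|for"
python3 -m inch '0 0 0 0 0 0.007 5;0 0 0 0 0 0 5' | grep -E "pos|for"
python3 -m inch '0 0 0 0 0 0.005 5;0 0 0 0 0 0 5' | grep -E "pos|for"
```

```text
eef_pos: [0.5449, 0.212, 0.0939]
wrist_force: [0.5, 0.1, -1.4]
eef_pos: [0.5451, 0.212, 0.092]
wrist_force: [-0.2, -0.9, 0.3]
eef_pos: [0.5452, 0.2121, 0.0907]
wrist_force: [0.1, 0.1, -0.4]
```

```bash

for i in 1; do python3 -m inch '0 0 0 0 0 0.005 5;0 0 0 0 0 0.005 5;0 0 0 0 0 0 5' | grep -E "pos|for"; done
python3 -m inch '0 0 0 0 0 0.005 5;0 0 0 0 0 0 5' | grep -E "pos|for"
python3 -m inch '0 0 0 0 0 0.005 5;0 0 0 0 0 0 5' | grep -E "pos|for"
python3 -m inch '0 0 0 0 0 0.005 5;0 0 0 0 0 0 5' | grep -E "pos|for"
```

```text
eef_pos: [0.5451, 0.212, 0.0876]
wrist_force: [0.6, -0.9, -0.6]
eef_pos: [0.5452, 0.2121, 0.0862]
wrist_force: [0.7, 0.3, -1.0]
eef_pos: [0.5452, 0.2121, 0.0847]
wrist_force: [0.7, 0.4, -0.1]
eef_pos: [0.5451, 0.2121, 0.0832]
wrist_force: [0.5, 0.1, -0.2]
```

```bash

python3 -m inch '0 0 0 0 0 0.005 5;0 0 0 0 0 0.005 5;0 0 0 0 0 0 5' | grep -E "pos|for"
python3 -m inch '0 0 0 0 0 0.005 5;0 0 0 0 0 0 5' | grep -E "pos|for"
python3 -m inch '0 0 0 0 0 0.005 5;0 0 0 0 0 0 5' | grep -E "pos|for"
python3 -m inch '0 0 0 0 0 0.004 5;0 0 0 0 0 0 5' | grep -E "pos|for"
```

```text
eef_pos: [0.5451, 0.212, 0.08]
wrist_force: [0.3, -0.0, 0.1]
eef_pos: [0.5451, 0.2121, 0.0786]
wrist_force: [0.6, 0.8, -0.5]
eef_pos: [0.5451, 0.2121, 0.0772]
wrist_force: [1.2, -0.0, -0.1]
eef_pos: [0.5452, 0.2121, 0.076]
wrist_force: [-0.8, -0.1, -0.9]
```

```bash

python3 -m inch '0 0 0 0 0 0.004 5;0 0 0 0 0 0 5' | grep -E "pos|for"
python3 -m inch '0 0 0 0 0 0.004 5;0 0 0 0 0 0 5' | grep -E "pos|for"
```

```text
eef_pos: [0.5452, 0.2121, 0.0749]
wrist_force: [-0.7, -0.3, -0.9]
eef_pos: [0.5452, 0.2121, 0.0736]
wrist_force: [-0.0, 0.6, -1.2]
```

```bash

python3 -m inch '0 0 0 0 0 0.004 5;0 0 0 0 0 0 5' | grep -E "pos|for"
python3 -m inch '0 0 0 0 0 0.004 5;0 0 0 0 0 0 5' | grep -E "pos|for"
python3 -m inch '0 0 0 0 0 0.004 5;0 0 0 0 0 0 5' | grep -E "pos|for"
```

```text
eef_pos: [0.5453, 0.2121, 0.0725]
wrist_force: [0.1, 0.2, -0.2]
eef_pos: [0.5456, 0.2122, 0.0716]
wrist_force: [-0.0, -1.4, 0.7]
eef_pos: [0.5458, 0.2123, 0.0708]
wrist_force: [-0.5, 0.6, 2.5]
```

Catch felt (force building). Keep pushing gently.

```bash

python3 -m inch '0 0 0 0 0 0.004 5;0 0 0 0 0 0 5' | grep -E "pos|for"
python3 -m inch '0 0 0 0 0 0.004 5;0 0 0 0 0 0 5' | grep -E "pos|for"
python3 -m inch '0 0 0 0 0 0.003 5;0 0 0 0 0 0 5' | grep -E "pos|for"
```

```text
eef_pos: [0.546, 0.2123, 0.0698]
wrist_force: [-0.5, -0.3, 3.5]
eef_pos: [0.5458, 0.2122, 0.0683]
wrist_force: [0.4, 0.8, 3.0]
eef_pos: [0.5458, 0.2122, 0.0674]
wrist_force: [-0.0, -0.3, 4.0]
```

```bash

python3 -m inch '0 0 0 0 0 0.003 5;0 0 0 0 0 0 5' | grep -E "pos|for"
python3 -m inch '0 0 0 0 0 0.003 5;0 0 0 0 0 0 5' | grep -E "pos|for"
```

```text
eef_pos: [0.5453, 0.2121, 0.0658]
wrist_force: [0.3, 1.2, 1.7]
eef_pos: [0.545, 0.212, 0.0644]
wrist_force: [2.0, -0.0, -1.6]
```

```bash

python3 -m inch '0 0 0 0 0 0.003 5;0 0 0 0 0 0 5' | grep -E "pos|for"
python3 -m inch '0 0 0 0 0 0.003 5;0 0 0 0 0 0 5' | grep -E "pos|for"
python3 -m inch '0 0 0 0 0 0.003 5;0 0 0 0 0 0 5' | grep -E "pos|for"
```

```text
eef_pos: [0.5449, 0.212, 0.0636]
wrist_force: [1.2, 0.6, -1.5]
eef_pos: [0.545, 0.212, 0.0628]
wrist_force: [1.6, -0.0, -2.1]
eef_pos: [0.5449, 0.212, 0.0617]
wrist_force: [1.8, 1.0, -3.6]
```

```bash

python3 -m inch '0 0 0 0 0 0.003 5;0 0 0 0 0 0 5' | grep -E "pos|for"
python3 -m inch '0 0 0 0 0 0.003 5;0 0 0 0 0 0 5' | grep -E "pos|for"
```

```text
eef_pos: [0.5449, 0.212, 0.061]
wrist_force: [1.0, -0.5, -2.6]
eef_pos: [0.545, 0.212, 0.0602]
wrist_force: [1.3, 0.7, -4.5]
```

```bash

python3 -m inch '0 0 0 0 0 0.003 5;0 0 0 0 0 0 5' | grep -E "pos|for"
python3 -m inch '0 0 0 0 0 0.003 5;0 0 0 0 0 0 5;0 0 0 0 0 0 5' | grep -E "pos|for"
python3 -m inch '0 0 0 0 0 0.003 5;0 0 0 0 0 0 5;0 0 0 0 0 0 5' | grep -E "pos|for"
```

```text
eef_pos: [0.5452, 0.2121, 0.0597]
wrist_force: [1.3, 0.3, -2.2]
eef_pos: [0.5453, 0.2121, 0.0596]
wrist_force: [-2.5, -1.4, 6.0]
eef_pos: [0.5453, 0.2121, 0.0596]
wrist_force: [-5.2, -2.0, 10.9]
```

```bash

python3 -m inch '0 0 0 0 0 -0.004 5;0 0 0 0 0 0 5' | grep -E "pos|for"
python3 -m inch '0 0 0 0 0 0 40;0 0 0 0 0 0 40;0 0 0 0 0 0 40;0 0 0 0 0 0 40;0 0 0 0 0 0 40;0 0 0 0 0 0 40' | grep -E "pos|for|wid"
python3 -m inch '0 0 0 0 0 -0.04 40;0 0 0 0 0 -0.08 40;0 0 0 0 0 -0.1 40;0 0 0 0 0 -0.1 40;0 0 0 0 0 -0.1 40;0 0 0 0.1 -0.06 0 40;0 0 0 0.1 -0.06 0 40;0 0 0 0.1 -0.06 0 40' | grep -E "pos|for"
python3 -m inch '0 0 0 0.1 -0.06 0 40;0 0 0 0.1 -0.06 0 40;0 0 0 0.1 -0.06 0 40;0 0 0 0 0 0 40;0 0 0 0 0 0 40;0 0 0 0 0 0 40' | grep -E "clock|pos|for"
python3 - <<'E'
from h import *
t=imaging.read_camera("top");s=imaging.read_camera("scene")
up=lambda i,x,y,w,h,k:cv2.resize(i[y:y+h,x:x+w],None,fx=k,fy=k,interpolation=cv2.INTER_CUBIC)
cv2.imwrite("pics/c5.png",np.vstack([up(t["img"],205,225,100,45,6),up(s["img"],340,235,100,55,6)]))
for c,(x,y,w,h) in((t,(235,235,30,30)),(s,(375,245,30,45))):
    hsv=cv2.cvtColor(c["img"],cv2.COLOR_BGR2HSV)[y:y+h,x:x+w]
    m=((hsv[...,0]<8)|(hsv[...,0]>172))&(hsv[...,1]>150)&(hsv[...,2]>50)
    vv,uu=np.nonzero(m);vv+=y;uu+=x; z=c["depth"][vv,uu]
    p=((np.linalg.inv(c["K"])@np.stack([uu,vv,np.ones_like(uu)])*z).T-c["t"])@c["R"]
    print(len(p),p.mean(0).round(4),"ztop",np.percentile(p[:,2],[10,50,90,95]).round(4))
E
```

```text
eef_pos: [0.5453, 0.2121, 0.0596]
wrist_force: [-2.8, -0.6, 5.0]
eef_pos: [0.5453, 0.2121, 0.059]
wrist_force: [-0.4, -0.3, -0.3]
grip_width: 0.0397
eef_pos: [0.4918, 0.303, 0.1877]
wrist_force: [1.0, -0.0, -0.1]
clock: 24.55
eef_pos: [0.4375, 0.3922, 0.1858]
wrist_force: [-1.0, -0.4, 0.3]
37 [0.5437 0.2125 0.0827] ztop [0.0789 0.0853 0.0877 0.0887]
38 [0.547  0.2123 0.0842] ztop [0.0819 0.0843 0.0859 0.0867]
```

View pics/c5.png

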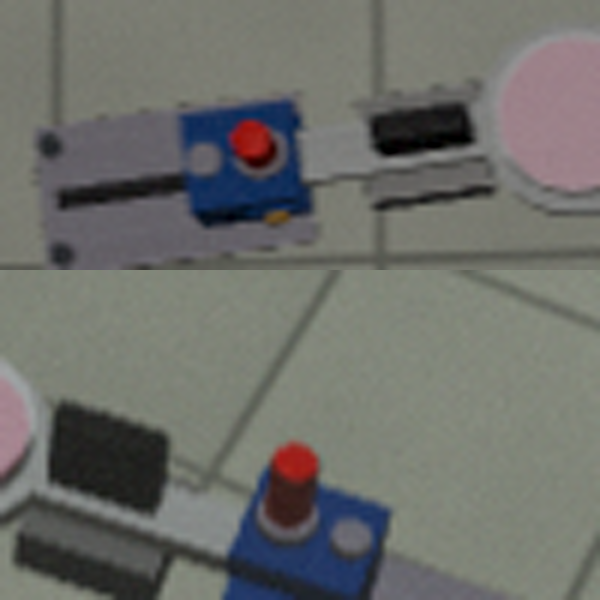

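```bash
python3 -c "
from rig import manip;print(manip.job_done())"
```

```text
the job is handed in; nothing more can be done
None
```

The tray's eye is in the fork, and the red-headed pin is down through both knuckles and the eye, past its catch and home. I handed the job in at about 24.7 s of the 72 s; it reports no verdict.

- **Tray:** I gripped it by its fin and slid it into the fork. It met the back wall at about 6 N above sliding friction, and I eased off and released it.
- **Pin:** It met no resistance through the upper knuckle and the eye. The catch took about 4 N, a little below the 5–8 N you gave, and then pulled the pin down. The collar stopped on the fork at the height I expected (tool 59.6 mm above the bench), with the push peaking at about 11 N. I eased off, opened the fingers and moved the arm clear.
- **Last checks:** The pictures show the pin upright with its collar on the blue fork and the arm clear of everything. Depth puts the head's top at about 84–86 mm, against 85 mm when home. The two cameras differ by about 3 mm on the head's x position, roughly what their 2 mm calibration allows.
- **Not checked:** I did not measure the stud or the other bench items at the end, but the arm came near neither. The final alignment of the eye under the collar can't be seen. I judge it from the pin passing freely through.

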